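# Lock a hard drive in its bay with two swivel latches

## Robot

A 6-joint arm with a two-finger parallel gripper is mounted at the origin on the work surface. World frame = base frame: x ahead of the robot, y to its left, z up, the work surface at z = 0. Lengths are in m, angles in degrees, forces in N, time in s.
With the tool pointing down it reaches from about 0.3 to 0.75 m from the base axis. Payload 8.5 kg.
Tool frame: the origin (TCP) lies midway between the tips of the shut fingers; the grasp point (between the pads) lies env.tcp_to_grasp behind it (env.tcp_to_grasp is the distance from the TCP to the grasp point, in m); z points along the fingers, y is the line along which they close (so a half turn about z gives the same grasp; the last joint's range is limited). The gripper opens to 85 mm and grips with 20 to 120 N. Pads are 22 mm wide; open, the fingers measure 114 mm over their backs; the gripper's body (76 mm by 85 mm) begins 54 mm behind the grasp point. The pads swing forward as they close: fully open they stand 13 mm farther back than shut.
Start: joints at [51.778, 21.807, 74.336, -0, 83.858, -12.336], TCP at [0.24, 0.495, 0.231] pointing down, gripper open.
Joint ranges: [-178.18, 178.18], [-50.72, 133.34], [12.68, 142.11], [-81.47, 261.47], [9.98, 163.14], [-165.26, 165.26]. Speed limits (degrees/s): [136.94, 136.94, 180, 180, 180, 180].

## Interface

Orientations are given as a 3x3 rotation matrix whose columns are the frame's x, y, z axes.
In Python, from rig import observe, optics, job, env gives the robot as it stands. The module is installed in compiled form; this text tells all that it offers.
- The arm moves only by the shell command python3 -m jog 'ROWS' [FORCE]. ROWS is JSON, a list of rows, each a list of 7 numbers: the turn, a rotation vector about the tool's x, y, z in rad, then the shift along the tool's x, y, z in m, then the opening in per cent of the stroke, from 0 (shut) to 100 (fully open). A call has 1 to 10 rows; each row shifts and turns the commanded pose from where the row before left it, along the tool's axes as they then stand; what a row does not reach is not made up. A row lasts 1/8 s, in which the tool goes at most 62.5 mm and 10.7 degrees, less where a joint would pass 70% of its speed; a pose out of reach is approached as far as the arm can. A call is refused whole if a number of a shift passes 0.0625 or a number of a turn 0.188, either way. A call with a gripper value outside its range is refused whole. The fingers move at their own pace and stop on an object; FORCE is the grip in N (left out, the last holds). Time passes only in rows, so rows that do not move let the fingers close. It gives the time, the measured TCP pose, the force, the opening and the grip force at its end, in the units of the state.
- observe(): the state, without advancing time (a new reading comes with each control period).
- optics.get_image(name): name is "scene" or "top" or "wrist"; returns a dict with "pixels" (420x560x3 uint8, red, green, blue), "mtx" (3x3 intrinsics, pixels), "rvec" (rotation vector, rad) and "tvec" (3), from world to camera coordinates, as OpenCV has them. Camera axes: x right, y down, z forward; pixel columns grow to the right and rows downward; lengths in m; the calibration is good to about 2 mm. The wrist camera is an equidistant fisheye: a pixel r from the principal point sees the ray r / f radians off the axis. A picture is of the moment at which its call begins. There is no depth.
- job.close_job(): hands the job in; it is judged then, once.
The state is a dict: "time_s": time; "q": joint angles; "qvel": joint speeds; "joint_efforts": joint torques, N m; "position": TCP position; "tool_rot": TCP orientation; "ft_force": force on the tool from outside, world axes, zero at the start; "wrist_torque": the same for the moment, N m; "grip_width": finger opening in m; "gripper_force": force on a finger pad.
Only numpy, scipy, OpenCV 4.12 (cv2) and the standard library are available. Lean on these libraries where they do the work, as an engineer would, in place of code of your own. Each camera call takes 0.05 s, during which the arm holds its last target. There are 200 camera calls.

## Task

The hard drive in the opened computer still lies loose in its bay: lock it in by pushing the two black swivel latches round with a fingertip until each arm points straight across the drive, square to its long sides. Only push them, gently and without pinching; do not lift the drive or shift it, and leave the things around it alone. Finish with the hand clear of everything.

Things in the scene. Friction and masses are not known exactly. Their poses are not given: they have to be found in the camera images.
- computer: Opened slim desktop computer lying flat, fixed: dark sheet-metal tray, walls 66 mm high (front panel, facing the robot, 68). Origin: on the bench under the centre of the drive bay; tray spans x -128 to 190, y -250 to 130 mm. Its y axis runs straight across the drive. Power supply (top at 55 mm) and mainboard at its -y side; nothing fixed but the latches is higher than 69 mm.
- drive: Hard drive, black with an aluminium top, 147 (its x) by 102 (its y) by 26 mm, 0.6 kg, lying loose in the bay with about 2 mm play; origin: centre of its underside, 40 mm above the bench, so its top is at 66 mm.
- left_latch (a joint): Left swivel latch on the drive's +y side. Radians, growing counter-clockwise from above; at 0 the arm points straight across the drive, along the computer's -y. Starts between +0.8 and +1.7 (swung to the computer's +x). Stays where left: friction 0.06 N m (1.2 N at its post), no spring or detent, stops at +-1.95. Black arm 14 wide, 60 mm from pivot to end, z 69 to 77 mm.
- right_latch (a joint): Right swivel latch on the drive's -y side. Radians, growing counter-clockwise from above; at 0 the arm points straight across the drive, along the computer's +y. Starts between -1.7 and -0.8 (swung to the computer's +x). Stays where left: friction 0.06 N m (1.2 N at its post), no spring or detent, stops at +-1.95. Black arm 14 wide, 60 mm from pivot to end, z 69 to 77 mm.
- left_latch_post (a point): Top centre of the left latch's upright round black post, 12 mm diameter, 100 mm above the bench, standing on the arm (top at 77 mm) 52 mm from the pivot.
- right_latch_post (a point): Top centre of the right latch's upright round black post, 12 mm diameter, 100 mm above the bench, standing on the arm (top at 77 mm) 52 mm from the pivot.
- left_latch_pivot (a point): Vertical pivot axis of the left latch, at the top of its 22 mm wide hub, 79 mm above the bench; at (35, 66) mm in the computer's x, y.
- right_latch_pivot (a point): Vertical pivot axis of the right latch, at the top of its 22 mm wide hub, 79 mm above the bench; at (-35, -66) mm in the computer's x, y.
- ssd: Bystander: loose flat black drive, 100 by 70 by 7 mm, lying on the power supply inside the tray; origin at its underside's centre.
- screwdriver: Bystander: screwdriver about 190 mm long lying on the bench at the computer's left (+y) side; origin at its underside's middle.
- screw_jar: Bystander: jar of screws, 52 mm wide, 55 mm high, standing on the bench at the computer's left (+y) side; origin at its underside's centre.

How it is judged:
By the outcome, as a careful person would: the job done as asked, in the order asked, and still so for the second after the job is handed in, with the robot touching nothing.
It also fails if it takes over 58 s, if anything falls off the work surface, if the arm or the gripper's body presses on something with over 40 N, if the wrist force passes 120 N, or if a joint passes its speed limit or range.

## Working session

There is one attempt and no reset: what is moved stays moved. The work goes in short steps, Python scripts to look and compute and a shell command to move; the robot and the scene stay as the last step left them, time stands still between calls to the robot, and variables do not carry over. Pictures are saved under pics/ and viewed, at most 10 in all, crops included, and the job is handed in when it is done.

```bash
mkdir -p pics
cat > h.py <<'E'
import numpy as np, cv2
from rig import observe, optics, job, env
def grab(n,f):
    d=optics.get_image(n); cv2.imwrite(f,d["pixels"][:,:,::-1]); np.savez(f[:-4]+'.npz',**d); return d
def ray(d,u,v,z):
    R=cv2.Rodrigues(np.array(d["rvec"],float))[0]; t=np.array(d["tvec"],float).ravel()
    K=np.array(d["mtx"]); c=np.linalg.inv(K)@[u,v,1]; o=-R.T@t; w=R.T@c
    return o+w*(z-o[2])/w[2]
def proj(d,P):
    return cv2.projectPoints(np.array(P,float).reshape(-1,3),np.array(d["rvec"],float),np.array(d["tvec"],float),np.array(d["mtx"]),None)[0].reshape(-1,2)
E
python3 - <<'E'
from h import *
for n in("top","scene"):
    d=grab(n,f"pics/{n}1.png"); R=cv2.Rodrigues(d["rvec"])[0]; print(n,-R.T@np.ravel(d["tvec"]),d["mtx"][0])
s=observe();print(s["time_s"],s["position"],s["tool_rot"],s["grip_width"],env.tcp_to_grasp)
E
```

```text
top [0.44143803 0.06088877 1.16915377] [473.36480001   0.         277.94963692]
scene [0.93968272 0.40357185 0.78502536] [425.54345112   0.         268.81478439]
0.1 [0.23993807 0.49460608 0.23077753] [[-8.99671194e-01  4.36567309e-01 -8.52914345e-04]
 [ 4.36568029e-01  8.99670650e-01 -1.03773821e-03]
 [ 3.14299424e-04 -1.30597831e-03 -9.99999098e-01]] 0.08544589976294764 0.0187
```

View pics/top1.png

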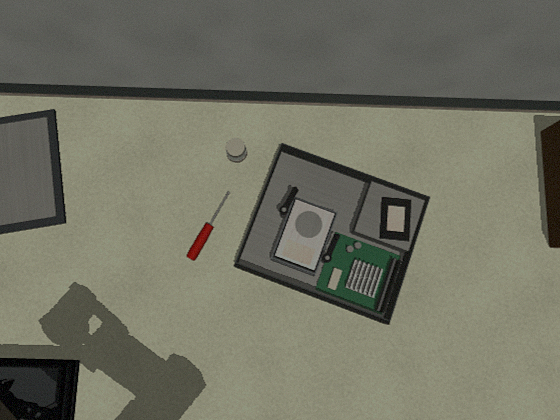

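View pics/scene1.png

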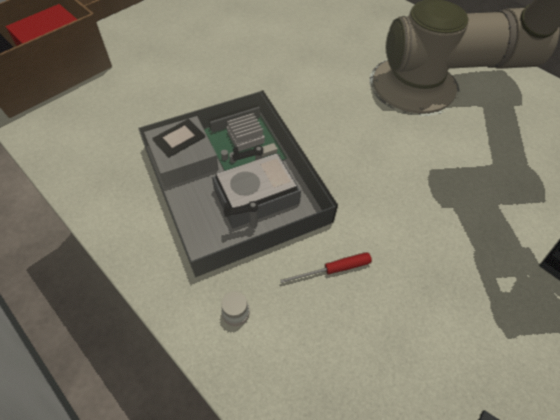

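The top view shows the tray with rim corners near (281,145), (429,198), (388,323) and (236,266). The left latch hub is near (284,210) with its arm going to (293,190). The right hub is near (327,258) with its arm going to (336,238). Next I'll fit the pose and enlarge this area.

Run:
```python
from h import *
d=dict(np.load("pics/top1.npz"))
im=d["pixels"][:,:,::-1]
hsv=cv2.cvtColor(im,cv2.COLOR_BGR2HSV)
# tray silhouette: not bench
x0,y0=215,125
c=im[125:345,215:450]
dark=((c.max(2)<75)).astype(np.uint8)
dark=cv2.morphologyEx(dark,cv2.MORPH_CLOSE,np.ones((3,3)))
cs,_=cv2.findContours(dark,cv2.RETR_EXTERNAL,cv2.CHAIN_APPROX_NONE)
k=max(cs,key=cv2.contourArea); 
q=cv2.approxPolyDP(cv2.convexHull(k),8,True).reshape(-1,2)+[x0,y0]; print(q.tolist())
o=cv2.resize(im[165:285,255:365],None,fx=5,fy=5,interpolation=cv2.INTER_CUBIC)
o=cv2.convertScaleAbs(o,alpha=1.6,beta=10)
cv2.imwrite("pics/c1.png",o)
# pose fit from corners
C=np.array([[190,130],[190,-250],[-128,-250],[-128,130]])/1e3
U=[(281,145),(429,198),(388,323),(236,266)]
for U in (U,):
    W=np.array([ray(d,u,v,.067)[:2] for u,v in U]); print(W)
    A=C-C.mean(0);B=W-W.mean(0); th=np.arctan2((A[:,0]*B[:,1]-A[:,1]*B[:,0]).sum(),(A*B).sum())
    R=np.array([[np.cos(th),-np.sin(th)],[np.sin(th),np.cos(th)]]); t=W.mean(0)-R@C.mean(0)
    print(np.degrees(th),t,(C@R.T+t-W)*1e3)
for p in((.035,.066),(-.035,-.066)):
    w=R@p+t; print(w,proj(d,[*w,.079]))
```

```text
[[279, 144], [429, 197], [388, 324], [234, 266]]
[[ 0.79036994  0.04557899]
 [ 0.6708436  -0.31105129]
 [ 0.37788596 -0.20916454]
 [ 0.49623108  0.14144584]]
-18.60017678256112 [ 0.57358959 -0.01654387] [[ 4.7605509   0.48407643]
 [ 3.08124016 -3.03726995]
 [-5.35116122 -3.4940268 ]
 [-2.49062984  6.04722031]]
[0.62781296 0.0348451 ] [[283.78626875 210.42151104]]
[ 0.51936622 -0.06793285] [[327.22500067 258.3121034 ]]
```

View pics/c1.png

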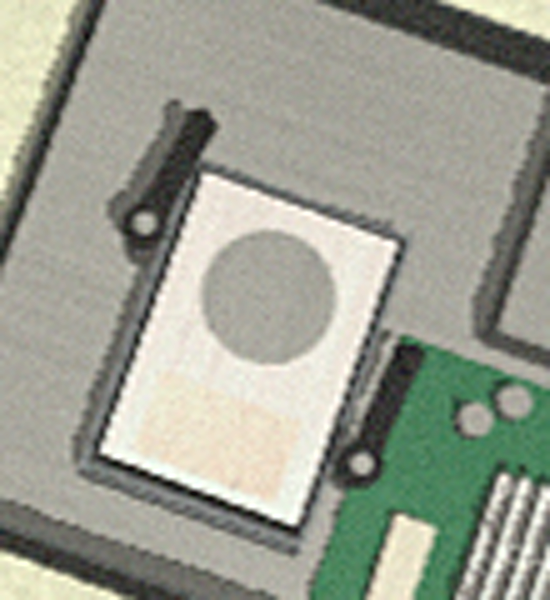

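The crop puts the left hub at crop (144,223) and the right hub at (362,464). That is within 1 px of the tray fit. The arm ends are near (203,115) and (409,350). Next I'll compute the latch angles and the approach.

```bash
cat >> h.py <<'E'
TH=np.radians(-18.6); R2=np.array([[np.cos(TH),-np.sin(TH)],[np.sin(TH),np.cos(TH)]])
T=np.array([.5750,-.0160])
PIV={'L':np.array([.035,.066]),'R':np.array([-.035,-.066])}
def target(s,th,off):
    "world xy of the TCP and heading of tool x (deg), pushing face off m from the post's centre"
    k=1 if s=='L' else -1
    a=np.array([np.sin(th),-np.cos(th)])*k; p=-np.array([np.cos(th),np.sin(th)])
    if s=='R': a=np.array([-np.sin(th),np.cos(th)])
    w=R2@(PIV[s]+.052*a-(.011+off)*p)+T; pd=R2@p
    h=np.degrees(np.arctan2(*pd[::-1]))
    return w,(h+180 if s=='L' else h)
def delta(w,h):
    s=observe(); M=np.array(s["tool_rot"]); x=np.array(s["position"]); h0=np.degrees(np.arctan2(M[1,0],M[0,0]))
    dw=np.r_[w,x[2]]-x
    return "pos",x.round(4),"head",h0.round(2),"turn z tool",((h0-h+180)%360-180).round(2),"shift tool now",(M.T@dw).round(4)
E
python3 - <<'E'
from h import *
d=dict(np.load("pics/top1.npz"))
px=lambda c:(np.array(c)+.5)/5-.5+[255,165]
hs={}
for s,h,e in(('L',(144,223),(203,115)),('R',(362,464),(409,350))):
    hw=ray(d,*px(h),.079)[:2]; ew=ray(d,*px(e),.08)[:2]; print(s,"hub",hw,"pred",R2@PIV[s]+T)
    v=R2.T@(ew-hw); th=np.arctan2(v[0],-v[1]) if s=='L' else np.arctan2(-v[0],v[1])
    print("len",np.linalg.norm(v),"th",th)
    w,hd=target(s,th,.020); print(w,hd,*delta(w,hd))
E
```

```text
L hub [0.63067999 0.03582492] pred [0.62922321 0.03538914]
len 0.05861032626763782 th 1.4282801219177377
[0.68961233 0.03964995] 63.23442294831702 pos [0.2399 0.4946 0.2308] head 154.11 turn z tool 90.88 shift tool now [-6.032e-01 -2.130e-01  1.000e-04]
R hub [ 0.52143965 -0.06739364] pred [ 0.52077679 -0.06738914]
len 0.057284262792037625 th -1.6244415670571244
[ 0.55765162 -0.11540212] 68.32635414200907 pos [0.2399 0.4946 0.2308] head 154.11 turn z tool 85.79 shift tool now [-5.521e-01 -4.101e-01  4.000e-04]
```

```bash
python3 -m jog '[[0,0,0.176,0,0,0,0],[0,0,0.176,0,0,0,0],[0,0,0.176,0,0,0,0],[0,0,0.176,0,0,0,0],[0,0,0.176,0,0,0,0],[0,0,0.176,0,0,0,0],[0,0,0.176,0,0,0,0],[0,0,0.176,0,0,0,0],[0,0,0.178,0,0,0,0]]'
python3 -m jog '[[0,0,0,-0.018,0.053,0,0],[0,0,0,-0.018,0.053,0,0],[0,0,0,-0.018,0.053,0,0],[0,0,0,-0.018,0.053,0,0],[0,0,0,-0.018,0.053,0,0],[0,0,0,-0.018,0.053,0,0],[0,0,0,-0.018,0.053,0,0],[0,0,0,-0.018,0.053,0,0],[0,0,0,-0.018,0.053,0,0],[0,0,0,-0.018,0.053,0,0]]'
python3 - <<'E'
from h import *
w,hd=target('L',1.43,.020); print(*delta(w,hd))
E
```

```text
time_s: 1.23
position: [0.24, 0.4947, 0.2309]
tool_rot: [[0.455, 0.89, -0.001], [0.89, -0.455, -0.001], [-0.001, -0.0, -1.0]]
ft_force: [-0.4, 0.7, -0.0]
grip_width: -0.0003
gripper_force: 0.0
time_s: 2.48
position: [0.6333, 0.094, 0.2309]
tool_rot: [[0.45, 0.893, -0.001], [0.893, -0.45, 0.0], [-0.0, -0.001, -1.0]]
ft_force: [-0.1, -0.7, -0.3]
grip_width: -0.0001
gripper_force: 0.0
pos [0.6333 0.094  0.2309] head 63.24 turn z tool -0.1 shift tool now [-0.0231  0.0747 -0.0001]
```

```bash
python3 -m jog '[[0,0,0,-0.012,0.037,0,0],[0,0,0,-0.011,0.038,0,0],[0,0,0,0,0,0.04,0],[0,0,0,0,0,0.04,0],[0,0,0,0,0,0,0]]'
python3 - <<'E'
from h import *
w,hd=target('L',1.43,.020); print(*delta(w,hd))
d=grab("wrist","pics/w1.png"); print(d["mtx"])
d=grab("scene","pics/s2.png")
E
```

```text
time_s: 3.1
position: [0.6875, 0.0412, 0.1479]
tool_rot: [[0.45, 0.893, -0.007], [0.893, -0.45, 0.001], [-0.003, -0.007, -1.0]]
ft_force: [0.3, 0.2, 0.0]
grip_width: -0.0002
gripper_force: 0.0
pos [0.6875 0.0412 0.1479] head 63.24 turn z tool -0.1 shift tool now [-0.0004  0.0026 -0.    ]
[[325.1922621    0.         285.31318058]
 [  0.         325.1922621  207.34080583]
 [  0.           0.           1.        ]]
```

View pics/w1.png

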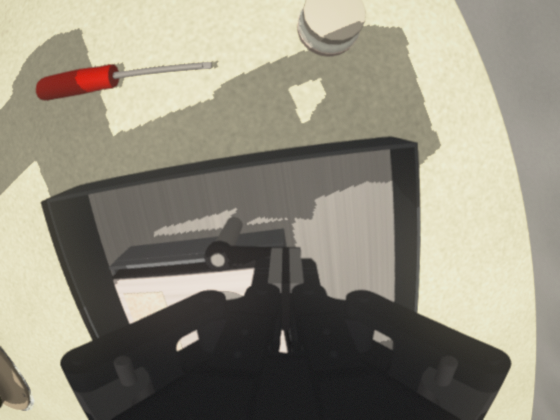

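The wrist view shows the left hub at (218,258) on its column. The shut fingers are at (285,260) on the +y side of the arm end and hide the post. I'll descend beside the post and close in gently.

```bash
python3 -m jog '[[0,0,0,0,0.0025,0.02,0],[0,0,0,0,0,0.02,0],[0,0,0,0,0,0.021,0],[0,0,0,0,0,0,0],[0,0,0,0,0,0,0]]'
python3 -m jog '[[0,0,0,-0.004,0,0,0],[0,0,0,-0.003,0,0,0],[0,0,0,-0.002,0,0,0],[0,0,0,0,0,0,0]]'
python3 - <<'E'
from h import *
w,hd=target('L',1.43,.006); print(*delta(w,hd)); print(observe()["wrist_torque"])
d=grab("top","pics/t2.png"); im=d["pixels"][:,:,::-1]
o=cv2.convertScaleAbs(cv2.resize(im[165:285,255:365],None,fx=5,fy=5,interpolation=cv2.INTER_CUBIC),alpha=1.6,beta=10)
s=grab("scene","pics/s3.png"); im=s["pixels"][:,:,::-1]
o2=cv2.convertScaleAbs(cv2.resize(im[140:270,180:320],None,fx=4.6,fy=4.6,interpolation=cv2.INTER_CUBIC),alpha=1.6,beta=10)
cv2.imwrite("pics/c2.png",o2)
E
```

```text
time_s: 3.82
position: [0.6921, 0.04, 0.0926]
tool_rot: [[0.45, 0.893, 0.003], [0.893, -0.45, -0.0], [0.001, 0.003, -1.0]]
ft_force: [0.5, 0.1, -0.4]
grip_width: -0.0001
gripper_force: 0.0
time_s: 4.32
position: [0.6871, 0.0318, 0.0904]
tool_rot: [[0.451, 0.893, 0.0], [0.893, -0.451, -0.0], [0.0, 0.0, -1.0]]
ft_force: [-0.2, 0.1, -0.1]
grip_width: -0.0002
gripper_force: 0.0
pos [0.6871 0.0318 0.0904] head 63.22 turn z tool -0.11 shift tool now [-0.0057 -0.0013 -0.    ]
[-0.02968625 -0.03163498 -0.00203393]
```

View pics/c2.png

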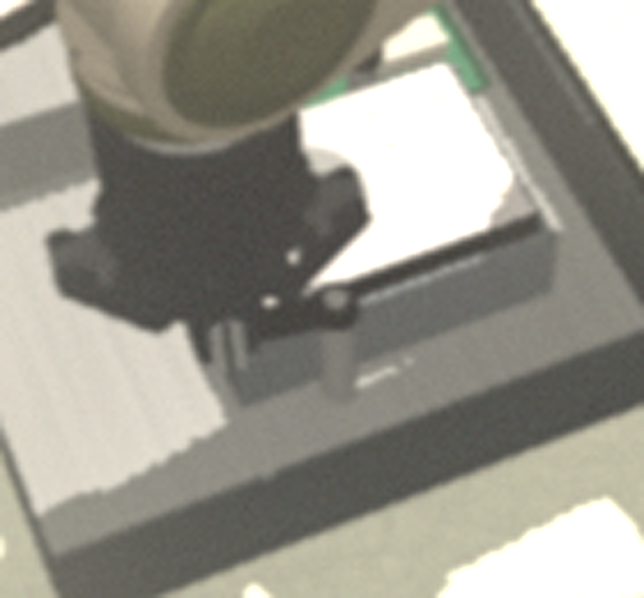

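The scene crop shows the fingertips on the outer side of the left arm's end, with the hub clear at crop (338,300). I'll go 5 mm lower, make contact, and start along the arc.

```bash
python3 -m jog '[[0,0,0,-0.002,0,0.0025,0],[0,0,0,-0.002,0,0.0025,0],[0,0,0,-0.0015,0,0,0],[0,0,0.065,-0.0034,0.001,0,0],[0,0,0.065,-0.0034,0.001,0,0],[0,0,0.065,-0.0034,0.001,0,0],[0,0,0.065,-0.0034,0.001,0,0],[0,0,0.065,-0.0034,0.001,0,0],[0,0,0.065,-0.0034,0.001,0,0],[0,0,0,0,0,0,0]]'
python3 - <<'E'
from h import *
w,hd=target('L',1.43-.39,.006); print(*delta(w,hd)); s=observe(); print(s["ft_force"],s["wrist_torque"])
E
```

```text
time_s: 5.68
position: [0.6775, 0.007, 0.0854]
tool_rot: [[0.756, 0.655, -0.0], [0.655, -0.756, -0.0], [-0.0, -0.0, -1.0]]
ft_force: [-0.5, -0.0, 0.5]
grip_width: 0.0002
gripper_force: 0.0
pos [0.6775 0.007  0.0854] head 40.92 turn z tool -0.07 shift tool now [-0.0008 -0.001   0.    ]
[-0.4854285  -0.02337353  0.51942561] [-0.07686271 -0.05484622 -0.01709905]
```

```bash
python3 -m jog '[[0,0,0.065,-0.0035,0.001,0,0],[0,0,0.065,-0.0035,0.001,0,0],[0,0,0.065,-0.0035,0.001,0,0],[0,0,0.065,-0.0034,0.001,0,0],[0,0,0.065,-0.0034,0.001,0,0],[0,0,0.065,-0.0034,0.001,0,0],[0,0,0.065,-0.0034,0.001,0,0],[0,0,0.065,-0.0034,0.001,0,0],[0,0,0.065,-0.0034,0.001,0,0],[0,0,0,0,0,0,0]]'
python3 - <<'E'
from h import *
w,hd=target('L',1.43-.975,.006); print(*delta(w,hd)); s=observe(); print(s["ft_force"],s["wrist_torque"])
d=grab("scene","pics/s4.png"); im=d["pixels"][:,:,::-1]
cv2.imwrite("pics/c3.png",cv2.convertScaleAbs(cv2.resize(im[140:270,180:320],None,fx=4.6,fy=4.6,interpolation=cv2.INTER_CUBIC),alpha=2.2,beta=20))
E
```

```text
time_s: 6.92
position: [0.6541, -0.0142, 0.0854]
tool_rot: [[0.991, 0.13, 0.0], [0.13, -0.991, -0.0], [0.0, 0.0, -1.0]]
ft_force: [0.6, 0.2, -0.4]
grip_width: 0.0
gripper_force: 0.0
pos [ 0.6541 -0.0142  0.0854] head 7.48 turn z tool 0.01 shift tool now [-0.0012 -0.0004 -0.    ]
[ 0.56378555  0.16395088 -0.3718495 ] [-0.00084946  0.00497334  0.02740125]
```

View pics/c3.png

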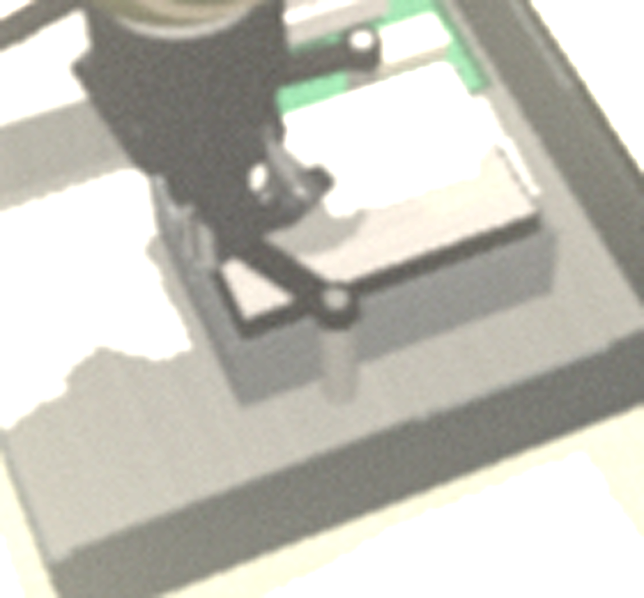

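The left arm is swinging across the drive with the fingertip behind it. I'll finish the arc, back off and lift.

```bash
python3 -m jog '[[0,0,0.065,-0.0035,0.001,0,0],[0,0,0.065,-0.0035,0.001,0,0],[0,0,0.065,-0.0035,0.001,0,0],[0,0,0.065,-0.0035,0.001,0,0],[0,0,0.065,-0.0034,0.001,0,0],[0,0,0.065,-0.0034,0.001,0,0],[0,0,0.065,-0.0034,0.001,0,0],[0,0,0,-0.0008,0,0,0],[0,0,0,0,0,0,0]]'
python3 - <<'E'
from h import *
w,hd=target('L',0,.006); print(*delta(w,hd)); s=observe(); print(s["ft_force"],s["wrist_torque"])
E
python3 -m jog '[[0,0,0,0.005,0,0,0],[0,0,0,0.015,0,0,0],[0,0,0,0.01,0,-0.02,0],[0,0,0,0,0,-0.04,0],[0,0,0,0,0,0,0]]'
python3 - <<'E'
from h import *
w,hd=target('R',-1.6,.020); print(w,hd,*delta(w,hd))
E
```

```text
time_s: 8.1
position: [0.6291, -0.0194, 0.0854]
tool_rot: [[0.948, -0.319, 0.0], [-0.319, -0.948, -0.0], [0.0, 0.0, -1.0]]
ft_force: [0.0, -1.4, 0.5]
grip_width: 0.0001
gripper_force: 0.5
pos [ 0.6291 -0.0194  0.0854] head -18.57 turn z tool 0.03 shift tool now [-0.0004  0.     -0.    ]
[ 0.03180403 -1.38497001  0.5109558 ] [-0.1780552  -0.09604528  0.01612584]
time_s: 8.72
position: [0.6588, -0.0291, 0.1485]
tool_rot: [[0.948, -0.32, 0.006], [-0.32, -0.948, -0.001], [0.006, -0.001, -1.0]]
ft_force: [0.1, -0.9, -1.5]
grip_width: -0.0001
gripper_force: 0.0
[ 0.55881401 -0.11448659] 69.72675277906828 pos [ 0.6588 -0.0291  0.1485] head -18.64 turn z tool -88.37 shift tool now [-0.0675  0.1129 -0.0005]
```

```bash
python3 -m jog '[[0,0,0,-0.0225,0.0376,0,0],[0,0,0,-0.0225,0.0376,0,0],[0,0,0,-0.0225,0.0377,0,0],[0,0,-0.171,0,0,0,0],[0,0,-0.171,0,0,0,0],[0,0,-0.171,0,0,0,0],[0,0,-0.171,0,0,0,0],[0,0,-0.171,0,0,0,0],[0,0,-0.171,0,0,0,0],[0,0,-0.171,0,0,0,0]]'
python3 -m jog '[[0,0,-0.171,0,0,0,0],[0,0,-0.174,0,0,0,0],[0,0,0,0,0,0,0],[0,0,0,0,0,0,0]]'
python3 - <<'E'
from h import *
w,hd=target('R',-1.62,.020); print(*delta(w,hd))
d=grab("top","pics/t5.png"); e=grab("scene","pics/s5.png")
f=lambda im:cv2.convertScaleAbs(cv2.resize(im,(400,400),interpolation=cv2.INTER_CUBIC),alpha=1.5,beta=20)
cv2.imwrite("pics/c5.png",np.hstack([f(d["pixels"][180:280,265:365,::-1]),f(e["pixels"][140:240,200:300,::-1])]))
E
```

```text
time_s: 9.98
position: [0.557, -0.114, 0.1445]
tool_rot: [[0.639, 0.769, -0.001], [0.769, -0.639, 0.001], [-0.0, -0.002, -1.0]]
ft_force: [0.4, -0.6, -0.1]
grip_width: -0.0005
gripper_force: 0.0
time_s: 10.48
position: [0.5571, -0.1142, 0.1449]
tool_rot: [[0.35, 0.937, -0.001], [0.937, -0.35, 0.0], [0.0, -0.001, -1.0]]
ft_force: [0.2, -0.5, 0.8]
grip_width: 0.0004
gripper_force: 0.0
pos [ 0.5571 -0.1142  0.1449] head 69.48 turn z tool 0.9 shift tool now [-0.0007  0.0011 -0.    ]
```

View pics/c5.png

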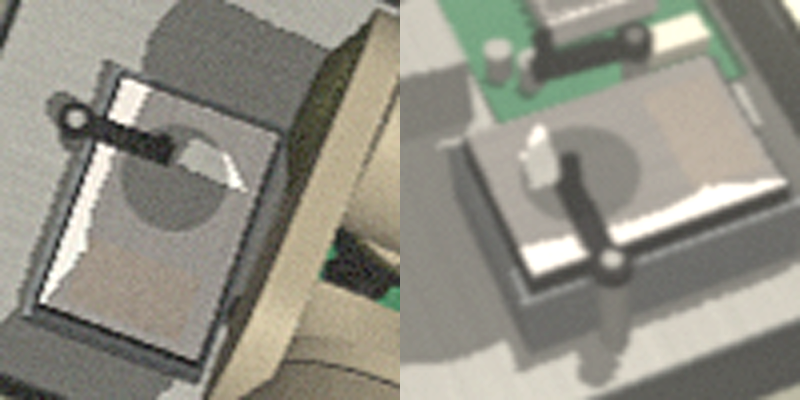

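The top half shows the left arm running from hub (76,120) to its end (168,152), about square across the drive. The scene half shows the right latch untouched, hub at (635,40) and arm to (540,55). Next I'll work out the left angle from both views.

Run:
```python
from h import *
d=dict(np.load("pics/top1.npz")); e=dict(np.load("pics/s5.npz")); d5=dict(np.load("pics/t5.npz"))
px=lambda c,o:(np.array(c)+.5)/4-.5+o
def ang(s,v): return np.arctan2(v[0],-v[1]) if s=='L' else np.arctan2(-v[0],v[1])
h=ray(d5,*px((76,120),[265,180]),.079)[:2]
for z in(.077,.09): print("top",ang('L',R2.T@(ray(d5,*px((168,151),[265,180]),z)[:2]-h)))
# predicted pixel of post top for th and dark blob, scene
for th in(-.1,0,.1):
    p=[*(R2@(PIV['L']+.052*np.array([np.sin(th),-np.cos(th)]))+T),.1]
    q=[*(R2@PIV['L']+T),.079]
    for n,c,o,k in(("top",d5,[265,180],0),("scene",e,[200,140],400)): print(th,n,((proj(c,[p,q])-o+.5)*4-.5+[k,0]).round(1).tolist())
```

```text
top 0.032427958918200044
top -0.007188150671669494
-0.1 top [[158.6, 154.1], [75.8, 120.8]]
-0.1 scene [[579.3, 154.1], [611.4, 257.7]]
0 top [[162.1, 145.8], [75.8, 120.8]]
0 scene [[569.6, 157.0], [611.4, 257.7]]
0.1 top [[164.7, 137.3], [75.8, 120.8]]
0.1 scene [[560.3, 160.7], [611.4, 257.7]]
```

The left latch is within about 0.03 rad of square. Now the right one: descend, make contact, and follow the arc.

```bash
python3 -m jog '[[0,0,0,0,0.001,0.02,0],[0,0,0,0,0,0.02,0],[0,0,0,0,0,0.0195,0],[0,0,0,0,0,0,0],[0,0,0,0.004,0,0,0],[0,0,0,0.004,0,0,0],[0,0,0,0,0,0,0]]'
python3 - <<'E'
from h import *
w,hd=target('R',-1.605,.006); print(*delta(w,hd)); print(observe()["ft_force"])
E
```

```text
time_s: 11.45
position: [0.5612, -0.1068, 0.0864]
tool_rot: [[0.347, 0.938, 0.001], [0.938, -0.347, -0.0], [-0.0, 0.001, -1.0]]
ft_force: [-0.2, 0.6, 0.6]
grip_width: -0.0005
gripper_force: 0.0
pos [ 0.5612 -0.1068  0.0864] head 69.68 turn z tool 0.24 shift tool now [0.0057 0.0003 0.    ]
[-0.20618111  0.6299092   0.60962014]
```

```bash
python3 -m jog '[[0,0,0,0.003,0,0.001,0],[0,0,0,0.0025,0,0,0],[0,0,-0.065,0.0034,0.001,0,0],[0,0,-0.065,0.0034,0.001,0,0],[0,0,-0.065,0.0034,0.001,0,0],[0,0,-0.065,0.0034,0.001,0,0],[0,0,-0.065,0.0034,0.001,0,0],[0,0,-0.065,0.0034,0.001,0,0],[0,0,-0.065,0.0034,0.001,0,0],[0,0,-0.065,0.0034,0.001,0,0]]'
python3 - <<'E'
from h import *
w,hd=target('R',-1.605+.52,.006); print(*delta(w,hd)); print(observe()["ft_force"])
E
```

```text
time_s: 12.7
position: [0.5746, -0.0764, 0.085]
tool_rot: [[-0.166, 0.986, 0.001], [0.986, 0.166, -0.001], [-0.001, 0.001, -1.0]]
ft_force: [0.9, -2.0, 0.9]
grip_width: -0.0004
gripper_force: 0.8
pos [ 0.5746 -0.0764  0.085 ] head 99.57 turn z tool 0.33 shift tool now [ 0.0006  0.0003 -0.    ]
[ 0.86770428 -2.01115003  0.87512053]
```

```bash
python3 -m jog '[[0,0,-0.065,0.0034,0.001,0,0],[0,0,-0.065,0.0034,0.001,0,0],[0,0,-0.065,0.0034,0.001,0,0],[0,0,-0.065,0.0034,0.001,0,0],[0,0,-0.065,0.0034,0.001,0,0],[0,0,-0.065,0.0034,0.001,0,0],[0,0,-0.065,0.0034,0.001,0,0],[0,0,-0.065,0.0034,0.001,0,0],[0,0,-0.065,0.0034,0.001,0,0],[0,0,-0.065,0.0034,0.001,0,0]]'
python3 - <<'E'
from h import *
w,hd=target('R',-1.605+1.17,.006); print(*delta(w,hd)); print(observe()["ft_force"])
E
```

```text
time_s: 13.95
position: [0.5687, -0.0419, 0.0851]
tool_rot: [[-0.729, 0.684, 0.002], [0.684, 0.729, -0.0], [-0.001, 0.001, -1.0]]
ft_force: [2.6, 0.5, 0.7]
grip_width: 0.0
gripper_force: 0.8
pos [ 0.5687 -0.0419  0.0851] head 136.81 turn z tool 0.33 shift tool now [0.0002 0.0005 0.    ]
[2.59631794 0.49362533 0.73175293]
```

```bash
python3 -m jog '[[0,0,-0.065,0.0034,0.001,0,0],[0,0,-0.065,0.0034,0.001,0,0],[0,0,-0.065,0.0034,0.001,0,0],[0,0,-0.065,0.0034,0.001,0,0],[0,0,-0.065,0.0034,0.001,0,0],[0,0,-0.065,0.0034,0.001,0,0],[0,0,-0.045,0.0024,0.0007,0,0],[0,0,0,0,0,0,0]]'
python3 - <<'E'
from h import *
w,hd=target('R',0,.006); print(*delta(w,hd)); print(observe()["ft_force"])
E
```

```text
time_s: 14.95
position: [0.5528, -0.024, 0.085]
tool_rot: [[-0.949, 0.316, 0.0], [0.316, 0.949, -0.0], [-0.0, 0.0, -1.0]]
ft_force: [0.3, 0.2, 1.0]
grip_width: -0.0
gripper_force: 0.2
pos [ 0.5528 -0.024   0.085 ] head 161.6 turn z tool 0.2 shift tool now [-0.0005  0.0007  0.    ]
[0.3077048  0.18994649 0.9992901 ]
```

```bash
python3 -m jog '[[0,0,0,-0.005,0,0,0],[0,0,0,-0.01,0,0,0],[0,0,0,0,0,-0.03,0],[0,0,0,0,0,-0.05,0],[0,0,0,0,0,-0.05,0],[0,0,0,0.025,0.05,0,0],[0,0,0,0.025,0.05,0,0],[0,0,0,0.025,0.05,0,0],[0,0,0,0.025,0.05,0,0],[0,0,0,0.025,0.05,0,0]]'
python3 -m jog '[[0,0,0,0.025,0.05,0,0],[0,0,0,0.025,0.05,0,0],[0,0,0,0.025,0.05,0,0],[0,0,0,0,0,0,0],[0,0,0,0,0,0,0]]'
python3 - <<'E'
from h import *
d=grab("top","pics/t6.png"); e=grab("scene","pics/s6.png")
f=lambda im:cv2.convertScaleAbs(cv2.resize(im,(400,400),interpolation=cv2.INTER_CUBIC),alpha=1.4,beta=20)
cv2.imwrite("pics/c6.png",np.hstack([f(d["pixels"][180:280,265:365,::-1]),f(e["pixels"][140:240,200:300,::-1])]))
for th in (-.1,0,.1):
  for s in 'LR':
    k=1 if s=='L' else -1
    p=[*(R2@(PIV[s]+k*.052*np.array([np.sin(th),-np.cos(th)]))+T),.1]; q=[*(R2@PIV[s]+T),.079]
    for n,c,o,kk in(("top",d,[265,180],0),("scene",e,[200,140],400)): print(th,s,n,((proj(c,[p,q])-o+.5)*4-.5+[kk,0]).round(1).tolist())
E
```

```text
time_s: 16.2
position: [0.5273, 0.2495, 0.2149]
tool_rot: [[-0.949, 0.316, 0.0], [0.316, 0.949, -0.0], [-0.0, 0.0, -1.0]]
ft_force: [0.8, 0.2, 0.7]
grip_width: 0.0005
gripper_force: 0.0
time_s: 16.82
position: [0.5036, 0.4134, 0.2145]
tool_rot: [[-0.949, 0.316, -0.0], [0.316, 0.949, -0.001], [0.0, -0.001, -1.0]]
ft_force: [0.0, -1.2, 0.7]
grip_width: -0.0004
gripper_force: 0.0
-0.1 L top [[158.6, 154.1], [75.8, 120.8]]
-0.1 L scene [[579.3, 154.1], [611.4, 257.7]]
-0.1 R top [[170.6, 269.2], [249.5, 312.3]]
-0.1 R scene [[663.1, 77.7], [632.8, 33.6]]
0 L top [[162.1, 145.8], [75.8, 120.8]]
0 L scene [[569.6, 157.0], [611.4, 257.7]]
0 R top [[167.1, 277.6], [249.5, 312.3]]
0 R scene [[672.3, 74.9], [632.8, 33.6]]
0.1 L top [[164.7, 137.3], [75.8, 120.8]]
0.1 L scene [[560.3, 160.7], [611.4, 257.7]]
0.1 R top [[164.4, 286.4], [249.5, 312.3]]
0.1 R scene [[681.1, 71.4], [632.8, 33.6]]
```

View pics/c6.png

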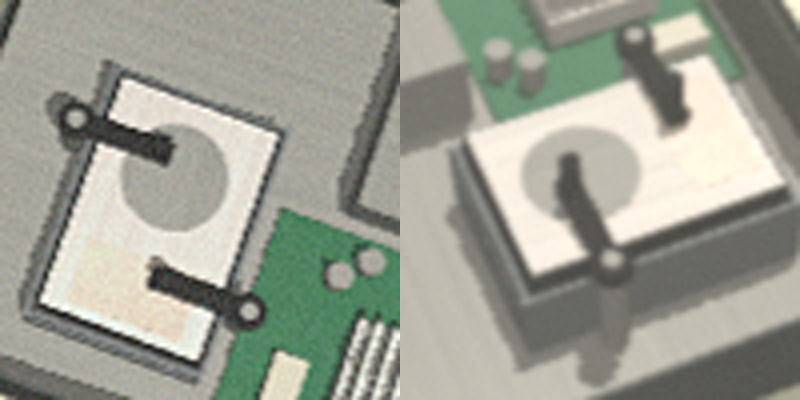

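Both arms lie across the drive. In the top half the left runs (76,119)→(168,150) and the right (250,312)→(155,275). I'll do one numeric check with a dark mask over the bright drive lid.

Run:
```python
from h import *
d=dict(np.load("pics/t6.npz")); im=cv2.cvtColor(d["pixels"],cv2.COLOR_RGB2GRAY)
V,U=np.mgrid[:420,:560]
W=np.array([ray(d,u,v,.077)[:2] for u,v in zip(U[180:280,265:365].ravel(),V[180:280,265:365].ravel())])
C=(W-T)@R2; g=im[180:280,265:365].ravel()
for s in 'LR':
    k=1 if s=='L' else -1
    along=-(C[:,1]-PIV[s][1])*k; side=(C[:,0]-PIV[s][0])*k
    m=(g<75)&(along>.017)&(along<.046)&(abs(side)<.02)
    hub=(g<75)&(np.hypot(along,side)<.014)
    vx,vy,x0,y0=cv2.fitLine(np.c_[along[m],side[m]].astype(np.float32),cv2.DIST_L2,0,.01,.01).ravel()
    print(s,m.sum(),"line angle",np.arctan(vy/vx),"offset at pivot mm",1e3*(y0-x0*vy/vx),"centroid angle",np.arctan2(side[m].mean(),along[m].mean()))
# drive lid direction
lid=(im>110).astype(np.uint8)
b=np.c_[C[(g>95)&(abs(C[:,0])<.09)&(abs(C[:,1])<.056)]]
r=cv2.minAreaRect((b*1e3).astype(np.float32)); print("lid rect in computer frame",r)
```

```text
L 79 line angle 0.046114817 offset at pivot mm -0.613372 centroid angle 0.0269198263154038
R 86 line angle -0.060126804 offset at pivot mm 1.3529676 centroid angle -0.01597302170981952
lid rect in computer frame ((-0.01853179931640625, -0.266082763671875), (111.45858764648438, 179.90863037109375), 89.99976348876953)
```

```bash
python3 -c "
from rig import job; print(job.close_job())"
```

```text
the job is handed in; nothing more can be done
None
```

Both latches are pushed across the drive, each within about 3° of square by the camera checks (line fits 0.05 and 0.06 rad, about zero in the scene view). The hand is clear and the job was handed in at about 17 s.

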